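# Set the belt grinder for a short belt and hold its tension arm back

## Task

The bench belt grinder has its belt off, and I am about to slip on a short one. First slide the blue idler block along its rail by its black knob until its red pointer lines up with the red short-belt mark on the scale, and let go of it; then push the red sprung tension arm back by its upright red grip, past both clicks of its ratchet and on as far as it goes, and finish while still holding it there yourself: the pawl alone leaves too little slack. Leave the other things on the bench where they are.

Things in the scene. Friction and masses are not known exactly. Their poses are not given: they have to be found in the camera images.
- grinder: bench belt grinder lying in its horizontal position, fixed: grey housing, aluminium deck 180 x 330 mm, its top 75 mm above the bench; three upright wheels, no belt. Origin on the bench under the housing's middle. x axis: from the tension-arm side across the deck; y: along the rail towards the fixed drive wheel (50 mm diameter); z up. Only the knob and the red grip stand higher than 123 mm.
- idler_block (a joint): slide of the blue idler block on its rail, m: 0 at the end far from the drive wheel, growing along the grinder's +y to 0.11 at the other stop; the pointer is exactly at the red short-belt mark at 0.085. Its clamp is already slack: it cannot lift off, slides against about 4 N of friction (more when moved fast) and stays where it is left.
- idler_knob (a point): centre of the round black knob on the idler block: 28 mm diameter, 26 mm tall (underside 126 mm, top 152 mm above the bench), this point at 139 mm. It is fixed to the block, 36 mm along the grinder's +y from the axle of the block's wheel (36 mm diameter, top at 119 mm). Grip it from above.
- idler_pointer (a point): tip of the thin red pointer on the idler block, on the side of the scale, 84 mm above the bench
- short_mark (a point): middle of the red short-belt mark across the white scale strip on the deck, 76 mm above the bench; the block is set when its pointer has the same grinder-y as this point
- tension_arm (a joint): swing of the red arm about its upright pivot, rad: 0 at rest (sprung out), growing as it is pushed back (counter-clockwise from above) to its stop at 0.53. The spring pushes at the grip with 5 N at rest, 11 N at the stop, a little more while a tooth lifts the pawl. Two teeth click past the pawl, at about 0.18 and 0.37; let go after that, it springs back to the tooth last passed (0.15 or 0.32).
- tension_grip (a point): middle of the upright round red grip on the arm's end: 18 mm diameter, 95 to 145 mm above the bench, this point at 120 mm, 150 mm from the pivot. It swings 80 mm about tension_pivot: at rest 53 mm to the grinder's -x and 140 mm to -y of it, at the stop 25 mm to +x and 148 mm to -y. The arm's wheel (32 mm diameter, top at 119 mm) stands 50 mm nearer the pivot.
- tension_pivot (a point): axis of the tension arm's upright pivot, at deck height (75 mm above the bench)
- pawl (a joint): lift of the small brass pawl slider beside the ratchet teeth, m: 0 when dropped in, about 0.003 while it rides over a tooth; it is sprung, leave it to work by itself
- screwdriver: bystander: screwdriver with an orange handle, 190 mm long, lying in front of the grinder on the robot's side. Origin beneath it, on the bench
- wrench: bystander: steel wrench 150 mm long lying in front of the grinder on the robot's side. Origin beneath it, on the bench
- spare_wheel: bystander: black spare wheel, 50 mm diameter, 22 mm high, lying beside the grinder. Origin under its centre
- c_clamp: bystander: aluminium C-clamp about 170 x 100 mm, 22 mm high, lying to the right. Origin near the middle of its opening, underside
- circuit_board: bystander: green circuit board 130 x 180 mm, about 19 mm high, lying to the left. Origin under its centre
- flat_file: bystander: flat file with a yellow handle, 300 mm long, 18 mm high, lying to the right. Origin near its middle, underside
- spray_can: bystander: spray can, 54 mm diameter, 150 mm high, standing far right. Origin under its centre

How it is judged:
On the way, in this order (a step that is already met when the one before it is completed fails the run):
1. the idler block's pointer is within 5 mm of the red short-belt mark, let go, with the tension arm still at rest (value of joint idler_block between 0.08 and 0.09 m and contact force between the fingers and idler_block below 0.3 N and value of joint tension_arm below 0.1 rad), for 0.2 s.
2. the tension arm is pushed back past the last ratchet click, clear of the pawl (0.42 rad or more) (value of joint tension_arm above 0.42 rad and value of joint pawl below 0.0015 m), for 0.2 s.
At the end, for the whole second after the job is handed in: Idler block's pointer within 5 mm of the short-belt mark; the fingers themselves (over 4 N of contact) hold the tension arm still at 0.42 rad or more, beyond where the pawl would catch it (0.32; stop at 0.53), with the pawl dropped in behind the last tooth (all of step 2 and value of joint idler_block between 0.08 and 0.09 m and velocity of joint tension_arm between -0.1 and 0.1 rad/s and contact force between the fingers and tension_arm above 4 N); the arm keeps its last pose, push and grip.
It fails at once if another thing on the bench is moved by more than 20 mm (distance of any of screwdriver, wrench, spare_wheel, c_clamp, circuit_board, flat_file, spray_can from where it was at the start of the episode above 0.02 m).
It also fails if it takes over 43 s, if anything falls off the work surface, if the arm or the gripper's body presses on something with over 40 N, if the wrist force passes 120 N, or if a joint passes its speed limit or range.

## Robot

A 6-joint arm with a two-finger parallel gripper is mounted at the origin on the work surface. World frame = base frame: x ahead of the robot, y to its left, z up, the work surface at z = 0. Lengths are in m, angles in rad, forces in N, time in s.
With the tool pointing down it reaches from about 0.25 to 0.775 m from the base axis. Payload 4 kg.
Tool frame: the origin (TCP) lies at the very end of the fingers, on their centre line; the grasp point (between the pads) lies grasp_offset behind it (grasp_offset is the distance from the TCP to the grasp point, in m); z points along the fingers, y is the line along which they close (so a half turn about z gives the same grasp; the last joint's range is limited). The gripper opens to 85 mm and grips with 20 to 120 N. Pads are 22 mm wide; open, the fingers measure 114 mm over their backs; the gripper's body (76 mm by 85 mm) begins 54 mm behind the grasp point. The pads swing forward as they close: fully open they stand 13 mm farther back than shut.
Start: joints at [-1.443, 0.087, 1.371, -0, 1.684, -0.103], TCP at [0.126, -0.535, 0.231] pointing down, gripper open.
Joint ranges: [-3.1, 3.1], [-0.76, 2.03], [0.27, 2.55], [-1.08, 4.22], [0.17, 2.65], [-2.57, 2.57]. Speed limits (rad/s): [2.79, 2.79, 3.14, 3.14, 3.14, 3.14].

## Interface

Orientations are given as a rotation vector (axis times angle).
In Python, from workcell import get_state, snapshot, close_job, grasp_offset gives the robot as it stands.
- The arm moves only by the tool play_rows, never from a script. Its argument "commands" is a list of rows, each a list of 3 entries, a list of its own where there are three numbers: the shift along the tool's x, y, z in cm, then the turn, a rotation vector about the tool's x, y, z in rad, then the finger opening in cm, from 0 to 8.54. In form: [[[x, y, z], [ax, ay, az], gripper], ...]. A call has 1 to 5 rows; each row shifts and turns the commanded pose from where the row before left it, along the tool's axes as they then stand; what a row does not reach is not made up. A row lasts 1/12 s, in which the tool goes at most 41.7 mm and 7.16 degrees, less where a joint would pass 70% of its speed; a pose out of reach is approached as far as the arm can. A call is refused whole if a number of a shift passes 4.17 or a number of a turn 0.125, either way. A call with a gripper value outside its range is refused whole. The fingers move at their own pace and stop on an object; the grip force is fixed at half the most. Time passes only in rows, so rows that do not move let the fingers close. It gives the time, the measured TCP pose, the force, the opening and the grip force at its end, in the units of the state.
- get_state(): the state, without advancing time (a new reading comes with each control period).
- snapshot(name): name is "scene" or "top" or "wrist"; returns a dict with "color" (400x640x3 uint8, red, green, blue), "z_map" (400x640 float32, m along the optical axis (not along the pixel's ray), 0 where there is no reading), "fx", "fy", "cx", "cy" (pixels), "k1" (the pictures are not rectified: a ray, as slopes to the right and down, at radius r is drawn at 1 + k1 r^2 times it, then the intrinsics apply), "cam_to_world" (4x4, takes a point from camera to world coordinates). Camera axes: x right, y down, z forward; pixel columns grow to the right and rows downward; lengths in m; the calibration is good to about 2 mm. A picture is of the moment at which its call begins.
- close_job(): hands the job in; it is judged then, once.
The state is a dict: "time_s": time; "joint_positions": joint angles; "qvel": joint speeds; "effort": joint torques, N m; "tool_pos": TCP position; "orientation": TCP orientation; "force": force on the tool from outside, world axes, zero at the start; "wrist_torque": the same for the moment, N m; "grip_width": finger opening in m; "finger_force": force on a finger pad.
Only numpy, scipy, OpenCV 4.12 (cv2) and the standard library are available. Lean on these libraries where they do the work, as an engineer would, in place of code of your own. Each camera call takes 0.05 s, during which the arm holds its last target. There are 200 camera calls.

## Working session

There is one attempt and no reset: what is moved stays moved. The work goes in short steps, Python scripts to look and compute and a tool call to move; the robot and the scene stay as the last step left them, time stands still between calls to the robot, and variables do not carry over. Pictures are saved under pics/ and viewed, at most 10 in all, crops included, and the job is handed in when it is done.

Besides the shell and the picture viewer there is one more tool, called after ">>>" as name(argument=value, ...), one argument or row to a line, values as JSON. play_rows: Moves the arm, as the interface text tells. Its arguments: {"type":"object","properties":{"commands":{"type":"array"}},"required":["commands"]}

```bash
mkdir -p pics; cat > h.py <<'E'
import numpy as np, cv2
from workcell import get_state, snapshot, close_job, grasp_offset
from scipy.spatial.transform import Rotation as R
def rays(s,uv):
    K=np.array([[s['fx'],0,s['cx']],[0,s['fy'],s['cy']],[0,0,1.]])
    p=cv2.undistortPoints(np.float64(uv).reshape(-1,1,2),K,np.array([s['k1'],0,0,0.])).reshape(-1,2)
    T=np.array(s['cam_to_world']); d=np.c_[p,np.ones(len(p))]@T[:3,:3].T
    return T[:3,3],d
def onplane(s,uv,z):
    o,d=rays(s,uv); return o+d*((z-o[2])/d[:,2])[:,None]
def atdepth(s,uv):
    o,d=rays(s,uv); uv=np.int32(uv).reshape(-1,2); return o+d*s['z_map'][uv[:,1],uv[:,0]][:,None]
def save(s,n): cv2.imwrite('pics/'+n+'.png',s['color'][:,:,::-1])
E
python3 - <<'E'
from h import *
for n in ('scene','top'):
    s=snapshot(n); save(s,n+'1'); np.save(n+'1.npy',s,allow_pickle=True); print(n,np.round(s['cam_to_world'],3).tolist(),s['fx'],s['k1'])
st=get_state(); print(st, grasp_offset if not callable(grasp_offset) else grasp_offset())
E
```

```text
scene [[-0.523, 0.669, -0.527, 1.165], [0.852, 0.423, -0.308, 0.398], [0.017, -0.61, -0.792, 1.101], [0.0, 0.0, 0.0, 1.0]] 435.86742624043904 -0.10999812651890459
top [[0.012, -0.989, 0.148, 0.375], [-1.0, -0.015, -0.016, 0.019], [0.018, -0.148, -0.989, 1.163], [0.0, 0.0, 0.0, 1.0]] 373.7336465418524 0.03003285986899975
{'time_s': 0.1, 'joint_positions': array([-1.44307292e+00,  8.78947225e-02,  1.37216662e+00, -1.62327653e-05,
        1.68358938e+00, -1.03079501e-01]), 'qvel': array([-0.00034891, -0.00189406, -0.00283936,  0.00028361, -0.00045781,
       -0.00163418]), 'effort': array([ 3.38563055e-03, -3.53009570e+01, -3.14220393e+01,  6.31820944e-05,
        7.90741498e-03,  1.25261576e-05]), 'tool_pos': array([ 0.12575932, -0.53495121,  0.23021651]), 'orientation': array([-3.11865308e+00, -3.61500445e-01,  6.51282306e-05]), 'force': array([ 0.30772255, -0.54289164,  0.39422317]), 'wrist_torque': array([ 0.02625189, -0.06286176,  0.0443079 ]), 'finger_force': 0.0, 'grip_width': 0.08533530826316887} 0.0187
```

View pics/top1.png

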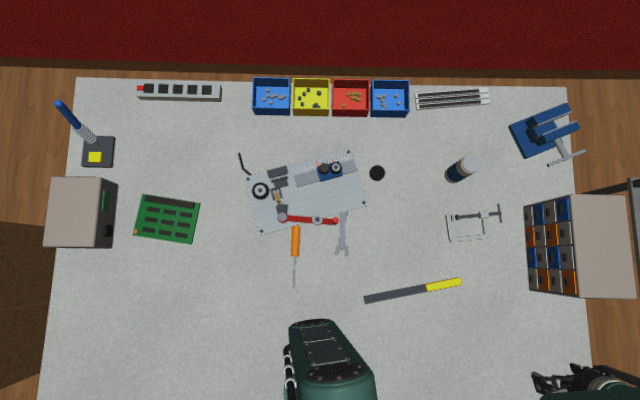

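View pics/scene1.png

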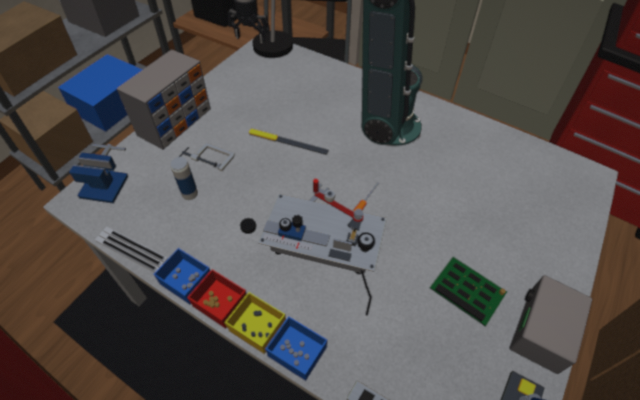

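The top view shows the grinder at about (305,193). Its drive wheel is at (262,190), the knob and wheel at about (323,171) and (336,167), the red grip near (335,221), and the pivot near (283,217).

```bash
python3 - <<'E'
from h import *
s=np.load('top1.npy',allow_pickle=True).item(); t=np.load('scene1.npy',allow_pickle=True).item()
a=cv2.resize(s['color'][140:250,235:395],None,fx=5,fy=5,interpolation=cv2.INTER_CUBIC)[:,:,::-1]
b=cv2.resize(t['color'][170:280,235:395],None,fx=5,fy=5,interpolation=cv2.INTER_CUBIC)[:,:,::-1]
cv2.imwrite('pics/c_top.png',a); cv2.imwrite('pics/c_scene.png',b)
hsv=cv2.cvtColor(s['color'],cv2.COLOR_RGB2HSV)
P=np.array([[262,190],[323,171],[336,167],[335,221],[283,217],[245,178],[350,151],[366,205],[257,234]])
print(np.round(atdepth(s,P),3))
E
```

```text
[[ 0.566  0.169  0.121]
 [ 0.616 -0.002  0.152]
 [ 0.636 -0.04   0.122]
 [ 0.479 -0.037  0.143]
 [ 0.491  0.109  0.111]
 [ 0.609  0.227  0.076]
 [ 0.695 -0.083  0.084]
 [ 0.544 -0.141  0.004]
 [ 0.449  0.197  0.002]]
```

View pics/c_top.png

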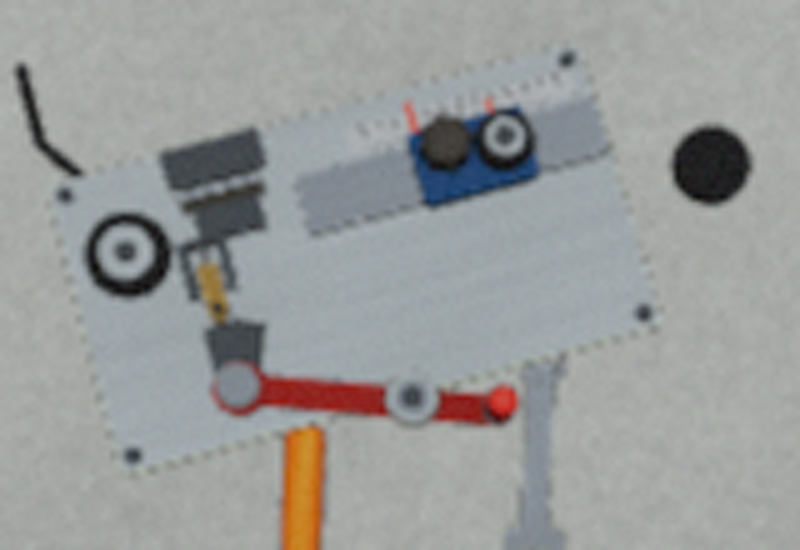

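View pics/c_scene.png

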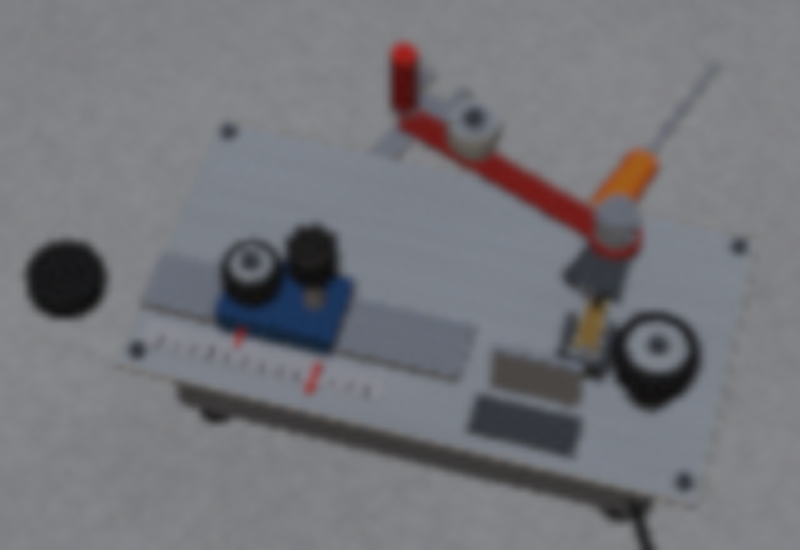

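The crops show these points. Top crop: red mark (411,117), pointer (489,105), knob (446,142), grip top (502,402), pivot (238,385). Scene crop: mark (315,378), pointer (239,340).

```bash
python3 - <<'E'
from h import *
s=np.load('top1.npy',allow_pickle=True).item(); t=np.load('scene1.npy',allow_pickle=True).item()
T=lambda *p: np.array(p)/5+[235,140]-.4
S=lambda *p: np.array(p)/5+[235,170]-.4
c=onplane(s,T([65,195],[567,60],[643,313],[132,456]),.077)
c2=onplane(t,S([684,482],[137,349],[229,131],[739,246]),.077)
print(c.round(4),c2.round(4))
for q in (c,c2):
    d=(q[0]-q[1])+(q[3]-q[2]); d=d[:2]/np.hypot(*d[:2]); print('ydir',d,'yaw',np.degrees(np.arctan2(-d[0],d[1])))
for n,cam,f,p,z in [('mark',s,T,(411,117),.076),('mark',t,S,(315,378),.076),('ptr',s,T,(489,105),.084),('ptr',t,S,(239,340),.084),('knob',s,T,(446,142),.152),('knob',t,S,(312,236),.152),('grip',s,T,(502,400),.145),('grip',t,S,(404,48),.145),('pivot',s,T,(238,383),.113),('pivot',t,S,(618,213),.113)]:
    w=onplane(cam,f([*p]),z)[0]; print(n,w.round(4),'along y',(w[:2]@d).round(4),'x',(w[0]*d[1]-w[1]*d[0]).round(4))
E
```

```text
[[ 0.6074  0.2188  0.077 ]
 [ 0.695  -0.0781  0.077 ]
 [ 0.542  -0.1232  0.077 ]
 [ 0.4538  0.1739  0.077 ]] [[ 0.6076  0.2215  0.077 ]
 [ 0.6952 -0.075   0.077 ]
 [ 0.5421 -0.1203  0.077 ]
 [ 0.4543  0.1761  0.077 ]]
ydir [-0.28389147  0.95885642] yaw 16.492597725457276
ydir [-0.28368163  0.95891852] yaw 16.480059666873085
mark [0.6586 0.0151 0.076 ] along y -0.1723 x 0.6358
mark [0.6576 0.0185 0.076 ] along y -0.1688 x 0.6358
ptr [ 0.6646 -0.0311  0.084 ] along y -0.2184 x 0.6285
ptr [ 0.6635 -0.0277  0.084 ] along y -0.2148 x 0.6284
knob [ 0.6248 -0.0043  0.152 ] along y -0.1813 x 0.598
knob [ 0.6223 -0.0039  0.152 ] along y -0.1803 x 0.5957
grip [ 0.4822 -0.0367  0.145 ] along y -0.172 x 0.452
grip [ 0.4802 -0.0359  0.145 ] along y -0.1706 x 0.4502
pivot [0.4931 0.1107 0.113 ] along y -0.0338 x 0.5042
pivot [0.4954 0.1158 0.113 ] along y -0.0295 x 0.5079
```

>>> play_rows(
  commands=[
    [[0, 0, 0], [0, 0, -0.058], 8.5],
    [[3.4, -2.0, 0], [0, 0, 0], 8.5],
    [[3.4, -2.0, 0], [0, 0, 0], 8.5],
    [[3.4, -2.0, 0], [0, 0, 0], 8.5],
    [[3.4, -2.0, 0], [0, 0, 0], 8.5],
  ],
)

```text
time_s: 0.52
tool_pos: [0.2339, -0.4185, 0.2306]
orientation: [-3.108, -0.45, 0.0]
force: [0.5, -0.6, -0.8]
grip_width: 0.0849
finger_force: 0.0
```

>>> play_rows(
  commands=[
    [[3.4, -2.0, 0], [0, 0, 0], 8.5],
    [[3.4, -2.0, 0], [0, 0, 0], 8.5],
    [[3.4, -2.0, 0], [0, 0, 0], 8.5],
    [[3.4, -2.0, 0], [0, 0, 0], 8.5],
    [[3.4, -2.0, 0], [0, 0, 0], 8.5],
  ],
)

```text
time_s: 0.93
tool_pos: [0.3686, -0.2739, 0.2309]
orientation: [-3.109, -0.452, 0.0]
force: [0.1, 0.2, -0.1]
grip_width: 0.0852
finger_force: 0.0
```

>>> play_rows(
  commands=[
    [[3.4, -2.0, 0], [0, 0, 0], 8.5],
    [[3.4, -2.0, 0], [0, 0, 0], 8.5],
    [[3.4, -2.0, 0], [0, 0, 0], 8.5],
    [[3.4, -2.0, 0], [0, 0, 0], 8.5],
    [[3.4, -2.0, 0], [0, 0, 0], 8.5],
  ],
)

```text
time_s: 1.35
tool_pos: [0.5031, -0.1296, 0.2309]
orientation: [-3.109, -0.452, 0.001]
force: [0.6, -0.2, 0.6]
grip_width: 0.0848
finger_force: 0.0
```

>>> play_rows(
  commands=[
    [[3.4, -2.0, 0], [0, 0, 0], 8.5],
    [[3.4, -2.0, 0], [0, 0, 0], 8.5],
    [[0, 0, 0], [0, 0, 0], 8.5],
  ],
)

```text
time_s: 1.6
tool_pos: [0.5591, -0.0682, 0.2295]
orientation: [-3.103, -0.463, -0.0]
force: [-1.1, 0.4, 0.4]
grip_width: 0.0848
finger_force: 0.0
```

```bash
python3 - <<'E'
from h import *
st=get_state(); r=R.from_rotvec(st['orientation']).as_matrix(); print(st['tool_pos'],r.round(3),st['joint_positions'].round(2))
s=snapshot('wrist'); save(s,'w1'); np.save('w1.npy',s,allow_pickle=True); print(s['cam_to_world'].round(3))
E
```

```text
[ 0.55911589 -0.06822657  0.22948303] [[ 0.956  0.292 -0.   ]
 [ 0.292 -0.956  0.004]
 [ 0.001 -0.004 -1.   ]] [-0.22  0.12  1.34  0.    1.68  1.05]
[[ 0.292 -0.921 -0.259  0.625]
 [-0.956 -0.282 -0.076 -0.048]
 [-0.003  0.27  -0.963  0.372]
 [ 0.     0.     0.     1.   ]]
```

View pics/w1.png

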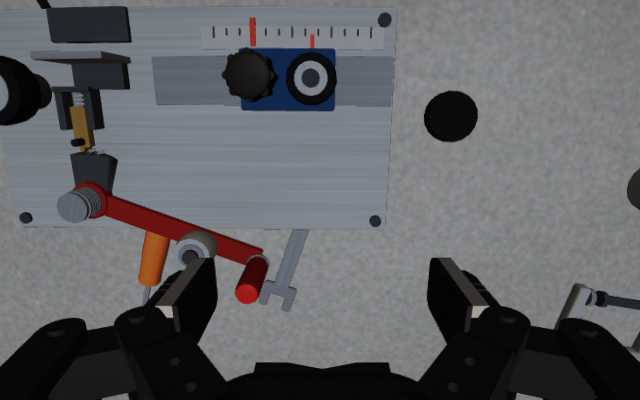

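The wrist view shows the mark at (253,31), the pointer tip at about (313,36), the knob top at (250,75), the grip top at (247,294), and the deck screws at (385,19) and (376,221).

```bash
python3 - <<'E'
from h import *
s=np.load('w1.npy',allow_pickle=True).item(); st=get_state(); r=R.from_rotvec(st['orientation']).as_matrix()
hsv=cv2.cvtColor(s['color'],cv2.COLOR_RGB2HSV); m=((hsv[...,0]<8)|(hsv[...,0]>172))&(hsv[...,1]>120)&(hsv[...,2]>120)
n,l,q,cc=cv2.connectedComponentsWithStats(m.astype(np.uint8))
for i in range(1,n):
    if q[i,4]>20: print(q[i],cc[i].round(1))
d=np.array([-.2838,.9589])
for nm,p,z in [('mark',(253,31),.076),('ptr',(312.5,36),.084),('knob',(249,74),.152),('grip',(247,294),.145),('c1',(385,19),.077),('c2',(376,221),.077),('pivot',(76,205),.113)]:
    w=onplane(s,[[*p]],z)[0]; print(nm,w.round(4),'y',(w[:2]@d).round(4),'x',(w[0]*d[1]-w[1]*d[0]).round(4),'tool cm',((w-st['tool_pos'])@r*100).round(2))
E
```

```text
[249  18   7  28 140] [252.1  31.3]
[311  35   3  13  39] [312.  41.]
[236 285  21  19 331] [246.  293.9]
mark [0.6588 0.0183 0.076 ] y -0.1694 x 0.6369 tool cm [12.32 -5.56 15.35]
ptr [ 0.6672 -0.0267  0.084 ] y -0.215 x 0.6322 tool cm [11.83 -1.01 14.54]
knob [ 0.6269 -0.0022  0.152 ] y -0.18 x 0.6005 tool cm [ 8.67 -4.54  7.76]
grip [ 0.4829 -0.0348  0.145 ] y -0.1705 x 0.4531 tool cm [-6.07 -5.59  8.49]
c1 [ 0.6957 -0.075   0.077 ] y -0.2693 x 0.6459 tool cm [13.16  4.44 15.23]
c2 [ 0.5423 -0.1211  0.077 ] y -0.27 x 0.4856 tool cm [-2.87  4.4  15.26]
pivot [0.4973 0.1108 0.113 ] y -0.0349 x 0.5083 tool cm [ -0.45 -19.1   11.7 ]
```

>>> play_rows(
  commands=[
    [[2.8, -1.5, 0], [0, 0, 0.006], 8.5],
    [[2.8, -1.5, 0], [0, 0, 0], 8.5],
    [[2.8, -1.5, 0], [0, 0, 0], 8.5],
    [[0, 0, 2.5], [0, 0, 0], 8.5],
    [[0, 0, 2.5], [0, 0, 0], 8.5],
  ],
)

```text
time_s: 2.07
tool_pos: [0.6256, -0.0069, 0.1823]
orientation: [3.108, 0.444, 0.006]
force: [-0.1, -0.0, -1.4]
grip_width: 0.0852
finger_force: 0.0
```

>>> play_rows(
  commands=[
    [[0, 0, 0], [0, 0, 0], 6],
    [[0, 0, 0], [0, 0, 0], 6],
    [[0, 0, 0], [0, 0, 0], 6],
  ],
)

```text
time_s: 2.32
tool_pos: [0.6241, -0.008, 0.1825]
orientation: [3.11, 0.441, 0.001]
force: [-0.0, -0.2, 0.9]
grip_width: 0.06
finger_force: 0.0
```

>>> play_rows(
  commands=[
    [[0.2, -0.4, 1.9], [0, 0, -0.006], 6],
    [[0, 0, 1.9], [0, 0, 0], 6],
    [[0, 0, 1.8], [0, 0, 0], 6],
    [[0, 0, 0], [0, 0, 0], 2.5],
    [[0, 0, 0], [0, 0, 0], 2.5],
  ],
)

```text
time_s: 2.73
tool_pos: [0.625, -0.0032, 0.1264]
orientation: [3.109, 0.451, 0.001]
force: [1.2, 0.7, 0.7]
grip_width: 0.0365
finger_force: 0.0
```

>>> play_rows(
  commands=[
    [[0, 0, 0], [0, 0, 0], 2.5],
    [[0, 0, 0], [0, 0, 0], 2.5],
    [[0, 0, 0], [0, 0, 0], 2.5],
  ],
)

```text
time_s: 2.98
tool_pos: [0.6257, -0.0029, 0.1279]
orientation: [3.108, 0.452, 0.005]
force: [-2.5, -0.1, 4.1]
grip_width: 0.0263
finger_force: 57.7
```

```bash
python3 - <<'E'
from h import *
st=get_state();s=snapshot('wrist'); save(s,'w2')
hsv=cv2.cvtColor(s['color'],cv2.COLOR_RGB2HSV); m=((hsv[...,0]<8)|(hsv[...,0]>172))&(hsv[...,1]>120)&(hsv[...,2]>100)
n,l,q,cc=cv2.connectedComponentsWithStats(m.astype(np.uint8))
d=np.array([-.2838,.9589])
for i in range(1,n):
    if q[i,4]>20: print(q[i],cc[i].round(1),[ (onplane(s,[cc[i]],z)[0][:2]@d).round(4) for z in (.076,.084)])
print(st['tool_pos'])
E
```

```text
[299 143   7  37 258] [302.  161.1] [np.float64(-0.1689), np.float64(-0.1693)]
[387 170   7  21 121] [389.7 180.1] [np.float64(-0.2173), np.float64(-0.2157)]
[ 55 355  23  16 114] [ 65.1 360.2] [np.float64(-0.0105), np.float64(-0.0175)]
[190 397  11   3  25] [194.8 398.2] [np.float64(-0.0941), np.float64(-0.0976)]
[ 0.62568936 -0.00288804  0.12794011]
```

View pics/w2.png

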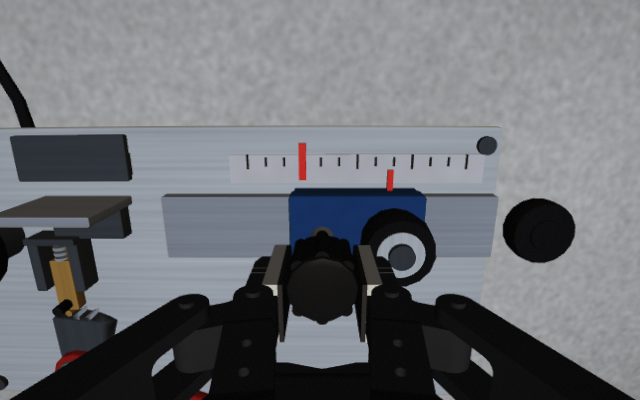

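The knob is gripped. The pointer is about 46.6 mm short of the mark.

>>> play_rows(
  commands=[
    [[0, -0.46, 0], [0, 0, 0], 2.5],
    [[0, -0.46, 0], [0, 0, 0], 2.5],
    [[0, -0.46, 0], [0, 0, 0], 2.5],
    [[0, -0.46, 0], [0, 0, 0], 2.5],
    [[0, -0.46, 0], [0, 0, 0], 2.5],
  ],
)

```text
time_s: 3.45
tool_pos: [0.6196, 0.0177, 0.1279]
orientation: [3.105, 0.449, 0.006]
force: [-0.8, -4.0, 6.4]
grip_width: 0.0263
finger_force: 58.0
```

>>> play_rows(
  commands=[
    [[0, -0.46, 0], [0, 0, 0], 2.5],
    [[0, -0.46, 0], [0, 0, 0], 2.5],
    [[0, -0.46, 0], [0, 0, 0], 2.5],
    [[0, -0.46, 0], [0, 0, 0], 2.5],
    [[0, -0.46, 0], [0, 0, 0], 2.5],
  ],
)

```text
time_s: 3.87
tool_pos: [0.613, 0.0398, 0.1279]
orientation: [3.105, 0.45, 0.006]
force: [-1.4, -4.9, 5.8]
grip_width: 0.026
finger_force: 58.0
```

>>> play_rows(
  commands=[
    [[0, 0, 0], [0, 0, 0], 2.5],
    [[0, 0, 0], [0, 0, 0], 2.5],
    [[0, 0, 0], [0, 0, 0], 2.5],
  ],
)

```text
time_s: 4.12
tool_pos: [0.6127, 0.0408, 0.1279]
orientation: [3.107, 0.451, 0.005]
force: [-3.0, -2.8, 6.5]
grip_width: 0.0264
finger_force: 58.0
```

```bash
cat > chk.py <<'E'
from h import *
st=get_state();s=snapshot('wrist')
hsv=cv2.cvtColor(s['color'],cv2.COLOR_RGB2HSV); m=((hsv[...,0]<8)|(hsv[...,0]>172))&(hsv[...,1]>120)&(hsv[...,2]>100)
n,l,q,cc=cv2.connectedComponentsWithStats(m.astype(np.uint8))
d=np.array([-.2838,.9589])
for i in range(1,n):
    if q[i,4]>20: print(q[i],cc[i].round(1),[ (onplane(s,[cc[i]],z)[0][:2]@d).round(4) for z in (.076,.084)])
print(st['tool_pos'])
E
python3 chk.py
```

```text
[382 144  12  47 370] [386.9 167. ] [np.float64(-0.1699), np.float64(-0.1684)]
[156 359  11   9  57] [160.9 362.9] [np.float64(-0.0294), np.float64(-0.0337)]
[191 381  20  19 154] [202.  391.8] [np.float64(-0.0541), np.float64(-0.0574)]
[0.61270353 0.04079767 0.12790879]
```

```bash
cat >> chk.py <<'E'
d=np.array([-.2838,.9589])
for r in range(140,196,6):
    c=np.where(m[r,340:430])[0]+340
    if len(c): print(r,c.min(),c.max(),[(onplane(s,[[c.mean(),r]],z)[0][:2]@d).round(4) for z in(.076,.084)])
E
python3 chk.py
```

```text
[382 143  12  48 371] [386.9 166.9] [np.float64(-0.1699), np.float64(-0.1684)]
[156 359  11   8  55] [160.9 362.9] [np.float64(-0.0294), np.float64(-0.0337)]
[191 381  20  19 154] [202.  391.8] [np.float64(-0.0541), np.float64(-0.0574)]
[0.61272197 0.04079289 0.12791646]
146 383 389 [np.float64(-0.1688), np.float64(-0.1674)]
152 383 389 [np.float64(-0.169), np.float64(-0.1675)]
158 383 389 [np.float64(-0.1691), np.float64(-0.1677)]
164 382 389 [np.float64(-0.169), np.float64(-0.1675)]
170 382 392 [np.float64(-0.17), np.float64(-0.1685)]
176 382 392 [np.float64(-0.1701), np.float64(-0.1686)]
182 387 392 [np.float64(-0.1717), np.float64(-0.1701)]
188 387 392 [np.float64(-0.1719), np.float64(-0.1703)]
```

>>> play_rows(
  commands=[
    [[0, -0.12, 0], [0, 0, 0], 2.5],
    [[0, 0, 0], [0, 0, 0], 2.5],
    [[0, 0, 0], [0, 0, 0], 6],
    [[0, 0, 0], [0, 0, 0], 6],
    [[0, 0, 0], [0, 0, 0], 6],
  ],
)

```text
time_s: 4.63
tool_pos: [0.6116, 0.0431, 0.125]
orientation: [-3.108, -0.452, -0.0]
force: [0.0, -0.4, 0.2]
grip_width: 0.0596
finger_force: 0.0
```

>>> play_rows(
  commands=[
    [[0, 0, 0], [0, 0, 0], 6],
    [[0, 0, 0], [0, 0, 0], 6],
    [[0, 0, -1.7], [0, 0, 0], 6],
    [[0, 0, -1.7], [0, 0, 0], 6],
    [[0, 0, -1.8], [0, 0, 0], 6],
  ],
)

```text
time_s: 5.05
tool_pos: [0.611, 0.0429, 0.1769]
orientation: [-3.108, -0.452, 0.003]
force: [0.8, -0.4, -0.6]
grip_width: 0.0599
finger_force: 0.0
```

```bash
cat > chk2.py <<'E'
from h import *
st=get_state();s=snapshot('wrist');save(s,'w3')
hsv=cv2.cvtColor(s['color'],cv2.COLOR_RGB2HSV); m=((hsv[...,0]<8)|(hsv[...,0]>172))&(hsv[...,1]>120)&(hsv[...,2]>100)
n,l,q,cc=cv2.connectedComponentsWithStats(m.astype(np.uint8))
d=np.array([-.2838,.9589])
for i in range(1,n):
    if q[i,4]>20: print(q[i],cc[i].round(1))
i=[i for i in range(1,n) if q[i,4]>100][0]
for r in range(q[i,1]+2,q[i,1]+q[i,3],5):
    c=np.where(l[r]==i)[0]
    if len(c): print(r,c.min(),c.max(),[(onplane(s,[[c.mean(),r]],z)[0][:2]@d).round(4) for z in(.076,.084)])
p=st['tool_pos'];print(p,'gx',p[0]*.9589+p[1]*.2838,'gy',p[:2]@d)
E
python3 chk2.py
```

```text
[375 133   8  38 226] [378.  150.9]
[ 235  332  105   36 1338] [273. 351.]
135 375 380 [np.float64(-0.1687), np.float64(-0.1675)]
140 375 380 [np.float64(-0.1689), np.float64(-0.1676)]
145 375 380 [np.float64(-0.169), np.float64(-0.1678)]
150 375 380 [np.float64(-0.1691), np.float64(-0.1679)]
155 375 382 [np.float64(-0.17), np.float64(-0.1687)]
160 375 381 [np.float64(-0.1698), np.float64(-0.1685)]
165 378 381 [np.float64(-0.1709), np.float64(-0.1696)]
170 378 381 [np.float64(-0.1711), np.float64(-0.1698)]
[0.61102265 0.04289345 0.17687142] gx 0.5980827797241195 gy -0.13227770153261306
```

The block is set to within about 1 mm and let go. Next I move to the grip.

>>> play_rows(
  commands=[
    [[-3.65, 0.97, 0], [0, 0, 0], 6],
    [[-3.65, 0.97, 0], [0, 0, 0], 6],
    [[-3.65, 0.97, 0], [0, 0, 0], 6],
    [[-3.65, 0.97, 0], [0, 0, 0], 6],
    [[0, 0, 0], [0, 0, 0], 5],
  ],
)

```text
time_s: 5.52
tool_pos: [0.4771, -0.038, 0.1756]
orientation: [3.109, 0.447, -0.009]
force: [1.0, 0.2, -1.4]
grip_width: 0.0507
finger_force: 0.0
```

>>> play_rows(
  commands=[
    [[0, 0, 0], [0, 0, 0], 5],
    [[0, 0, 0], [0, 0, 0], 5],
  ],
)

```text
time_s: 5.68
tool_pos: [0.483, -0.036, 0.1774]
orientation: [-3.109, -0.452, -0.002]
force: [-0.9, 0.1, 0.7]
grip_width: 0.0499
finger_force: 0.0
```

```bash
python3 - <<'E'
from h import *
st=get_state();p=st['tool_pos'];d=np.array([-.2838,.9589]);print(p,st['orientation'],'gx',p[0]*.9589+p[1]*.2838,'gy',p[:2]@d)
s=snapshot('wrist');save(s,'w4')
hsv=cv2.cvtColor(s['color'],cv2.COLOR_RGB2HSV); m=((hsv[...,0]<8)|(hsv[...,0]>172))&(hsv[...,1]>120)&(hsv[...,2]>60)
n,l,q,cc=cv2.connectedComponentsWithStats(m.astype(np.uint8))
for i in range(1,n):
    if q[i,4]>40:
        w=onplane(s,[cc[i]],.145)[0]; print(q[i],cc[i].round(1),w[0]*.9589+w[1]*.2838,w[:2]@d)
E
```

```text
[ 0.48302785 -0.03598974  0.17735163] [-3.10894179e+00 -4.51569551e-01 -2.03132225e-03] gx 0.4529615180766299 gy -0.17159386757063902
[  83  104  156   79 3391] [164.7 149.6] 0.499164499227189 -0.09399246770950545
[ 264  173   59   42 1225] [288.8 194.3] 0.47654756221494166 -0.15425232392010937
[304 221  32  32 771] [319.3 236.7] 0.45380788959493057 -0.1695516952658485
```

View pics/w4.png

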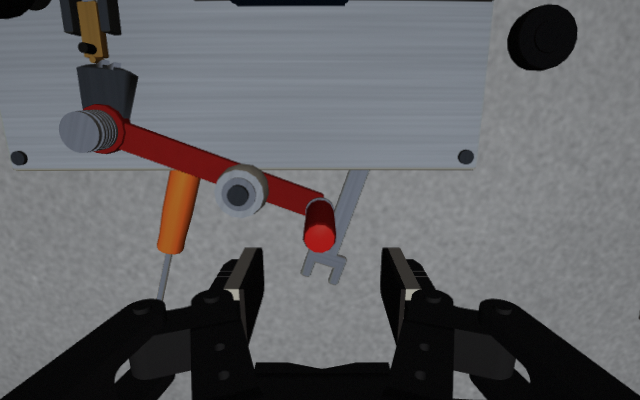

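The grip top is at (319,237), centred between the fingers. Now I descend and close.

>>> play_rows(
  commands=[
    [[0.05, -0.1, 2.0], [0, 0, 0], 5],
    [[0, 0, 2.0], [0, 0, 0], 5],
    [[0, 0, 1.8], [0, 0, 0], 5],
    [[0, 0, 0], [0, 0, 0], 1.2],
    [[0, 0, 0], [0, 0, 0], 1.2],
  ],
)

```text
time_s: 6.15
tool_pos: [0.4829, -0.0343, 0.1183]
orientation: [-3.108, -0.454, 0.004]
force: [0.9, 0.4, -0.4]
grip_width: 0.0269
finger_force: 0.0
```

>>> play_rows(
  commands=[
    [[0, 0, 0], [0, 0, 0], 1.2],
    [[0, 0, 0], [0, 0, 0], 1.2],
    [[0, 0, 0], [0, 0, 0], 1.2],
  ],
)

```text
time_s: 6.4
tool_pos: [0.4837, -0.0343, 0.1201]
orientation: [-3.108, -0.453, -0.003]
force: [1.8, 2.1, -2.5]
grip_width: 0.016
finger_force: 58.7
```

Gripped. Next I swing the arm back along its arc.

>>> play_rows(
  commands=[
    [[0.7, 0.25, 0], [0, 0, -0.05], 1.2],
    [[0.7, 0.25, 0], [0, 0, -0.05], 1.2],
    [[0.7, 0.25, 0], [0, 0, -0.05], 1.2],
    [[0.7, 0.25, 0], [0, 0, -0.05], 1.2],
    [[0.7, 0.25, 0], [0, 0, -0.05], 1.2],
  ],
)

```text
time_s: 6.82
tool_pos: [0.5183, -0.0323, 0.12]
orientation: [-3.025, -0.838, 0.006]
force: [-9.3, 4.0, 2.8]
grip_width: 0.016
finger_force: 59.6
```

>>> play_rows(
  commands=[
    [[0.7, 0.25, 0], [0, 0, -0.05], 1.2],
    [[0.7, 0.25, 0], [0, 0, -0.05], 1.2],
    [[0.7, 0.25, 0], [0, 0, -0.05], 1.2],
    [[0, 0, 0], [0, 0, 0], 1.2],
  ],
)

```text
time_s: 7.15
tool_pos: [0.5399, -0.0267, 0.12]
orientation: [-2.953, -1.062, 0.007]
force: [-8.8, 3.5, 2.3]
grip_width: 0.0166
finger_force: 59.6
```

```bash
cat > ang.py <<'E'
from h import *
st=get_state();p=st['tool_pos'];g=np.array([p[0]*.9589+p[1]*.2838,p[:2]@[-.2838,.9589]])
v=g-[.5065,-.0305]; print(g,'r',np.hypot(*v),'angle',np.arctan2(v[1],v[0])-np.arctan2(-.140,-.053),st['force'],st['finger_force'],st['grip_width'],st['time_s'])
E
python3 ang.py
```

```text
[ 0.51017599 -0.17885108] r 0.14839661433730966 angle 0.3866720386010052 [-8.79251143  3.49130007  2.31763217] 59.63380694389343 0.01660297566637058 7.15
```

>>> play_rows(
  commands=[
    [[0.7, 0.25, 0], [0, 0, -0.05], 1.2],
    [[0.7, 0.25, 0], [0, 0, -0.05], 1.2],
    [[0.5, 0.18, 0], [0, 0, -0.035], 1.2],
    [[0, 0, 0], [0, 0, 0], 1.2],
    [[0, 0, 0], [0, 0, 0], 1.2],
  ],
)

```text
time_s: 7.57
tool_pos: [0.5574, -0.0195, 0.12]
orientation: [-2.876, -1.256, 0.009]
force: [-9.2, 2.2, 3.3]
grip_width: 0.0159
finger_force: 59.7
```

```bash
python3 ang.py
```

```text
[ 0.52893062 -0.17692776] r 0.14813582524440824 angle 0.513902032749612 [-9.20576839  2.20680661  3.345737  ] 59.68938410282135 0.015926947275798953 7.5667
```

>>> play_rows(
  commands=[
    [[0.25, 0.09, 0], [0, 0, -0.017], 1.2],
    [[0.2, 0.07, 0], [0, 0, -0.013], 1.2],
    [[0, 0, 0], [0, 0, 0], 1.2],
    [[0, 0, 0], [0, 0, 0], 1.2],
    [[0, 0, 0], [0, 0, 0], 1.2],
  ],
)

```text
time_s: 7.98
tool_pos: [0.5603, -0.018, 0.1199]
orientation: [-2.857, -1.297, 0.014]
force: [-13.5, 1.5, 4.5]
grip_width: 0.016
finger_force: 59.8
```

```bash
python3 ang.py; python3 - <<'E'
from h import *
s=snapshot('wrist'); t=snapshot('top'); a=cv2.resize(t['color'][140:250,235:395],(640,440),interpolation=cv2.INTER_CUBIC)
cv2.imwrite('pics/f.png',cv2.resize(np.vstack([s['color'],a]),(457,600))[:,:,::-1])
E
```

```text
[ 0.53219585 -0.17631075] r 0.1480575982443969 angle 0.5363344282802287 [-13.52630814   1.46952911   4.54747136] 59.84060347080231 0.015996405463927683 7.9833
```

View pics/f.png

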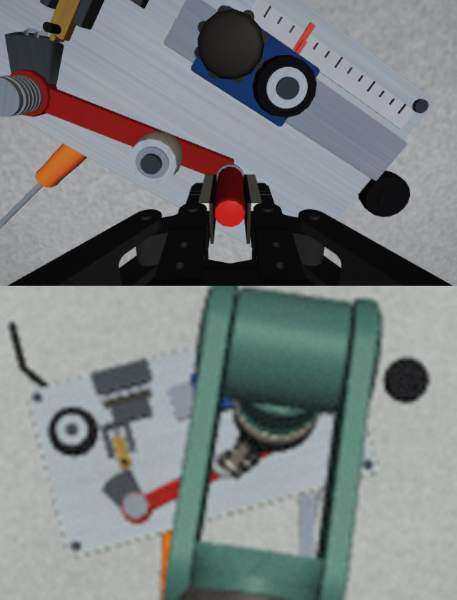

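The picture shows the grip held at (230,205) with the arm at its stop. The pointer is in line with the red mark at about (305,38), and the pawl is dropped in. I'm handing the job in.

```bash
python3 -c "
from h import *
print(close_job())"
```

```text
the job is handed in; nothing more can be done
None
```

The job is handed in, with no verdict returned: the idler pointer is within about 1 mm of the short-belt mark and let go, and the gripper is holding the tension arm at its stop (about 0.53 rad).

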